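# Slide the window panel out over the end of the ledge

### The job

Two thin aluminium plates lie on the cream ledge; with the fingertips, push the one with the rectangular window along the ledge towards its open end (the robot's left, the end without a wall) until about 35 mm of it sticks out over that end, lying flat and roughly square to the ledge, so that its edge can be got at. Only push it: do not lift, carry or tip it, do not let it fall, and leave the plain plate and everything else where they are. Finish with the robot clear of everything.

Things in the scene. Friction and masses are not known exactly. Their poses are not given: they have to be found in the camera images.
- ledge: The ledge: a fixed cream printed bench step, 220 mm wide (its x), 340 mm long (its y, roughly the robot's left-right), flat top 60 mm above the table. Origin at the centre of its underside, on the table; z up. The end at +y (robot's left) is open and drops straight to the table; at the -y end a wall 6 mm thick stands 20 mm above the top; along the far (+x) side a curb 6 mm wide stands 8 mm above the top.
- ledge_end (a point): Middle of the ledge's open end, at the top edge: 170 mm along the ledge's +y from its origin, 60 mm above the table; axes as the ledge's.
- panel: The plate to push: bare aluminium, 60 mm (its x) by 110 mm (its y) by 6 mm, 85 g give or take, with a 30 x 50 mm rectangular window through its middle (long side along y). Lies loose and flat on the ledge in one of two lanes 110 mm apart, its y along the ledge's y to within about 0.15 rad, at least 50 mm clear of the end wall. Origin at the centre of its underside.
- panel_lead (a point): Middle of the panel's leading (+y) end face, 55 mm from its origin, at half thickness (3 mm up); its distance beyond ledge_end along the ledge's +y is the overhang. The panel would tip off at 55 mm.
- blank: The other plate, to be left alone: the same bare aluminium, 60 x 110 x 6 mm, solid without a window, lying in the other lane of the ledge. Origin at the centre of its underside.
- post: Small brass standoff, 16 mm in diameter, 34 mm tall, standing loose on the ledge between the two lanes, nearer the open end. Origin at the centre of its underside.
- bracket: Cream printed U-shaped servo bracket, 50 x 40 x 51 mm, loose on the table. Origin at the centre of its underside.
- tape: Black tape roll lying flat, 84 mm in diameter, 20 mm high, loose on the table. Origin at the centre of its underside.
- beam: Cream printed bar, 46 x 200 x 46 mm (long along its y), loose on the table beyond the ledge. Origin at the centre of its underside.
- driver: Screwdriver, 180 mm long, lying loose on the table along its x.
- cup: Grey plastic cup, 76 mm in diameter, 95 mm high, standing loose on the table. Origin at the centre of its underside.
Mind the look-alikes: they are no part of the job. Leave any purple or yellow look-alike of the panel alone.

How it is judged:
By the outcome, as a careful person would: the job done as asked, in the order asked, and still so for the second after the job is handed in, with the robot touching nothing.
It also fails if it takes over 45 s, if anything falls off the work surface, if the arm or the gripper's body presses on something with over 40 N, if the wrist force passes 120 N, or if a joint passes its speed limit or range.

### The arm

A 6-joint arm with a two-finger parallel gripper is mounted at the origin on the work surface. World frame = base frame: x ahead of the robot, y to its left, z up, the work surface at z = 0. Lengths are in mm, angles in rad, forces in N, time in s.
With the tool pointing down it reaches from about 275 to 1000 mm from the base axis. Payload 8.4 kg.
Tool frame: the origin (TCP) lies on the centre line of the jaws, within the pads' length; the fingertips stand 25 mm ahead of it and the grasp point (between the pads) lies 6 mm ahead of it (robot.tcp_to_tips is the distance from the TCP to the fingertips, in mm); z points along the fingers, y is the direction in which the jaws open and shut (so a half turn about z gives the same grasp; the last joint's range is limited). The gripper opens to 85 mm and grips with 20 to 120 N. Pads are 22 mm wide; open, the fingers measure 114 mm over their backs; the gripper's body (76 mm by 85 mm) begins 54 mm behind the grasp point. The pads swing forward as they close: fully open they stand 13 mm farther back than shut.
Start: joints at [-1.285, 0.353, 1.633, -0, 1.155, -0.002], TCP at [177.401, -599.297, 230.581] pointing down, gripper open.
Joint ranges: [-2.63, 2.63], [-0.92, 2.1], [0.06, 2.66], [-1.3, 4.44], [0, 2.69], [-3.02, 3.02]. Speed limits (rad/s): [2.22, 2.22, 2.79, 3.14, 3.14, 3.14].

### API

Orientations are given as a unit quaternion [w, x, y, z].
In Python, from rig import status, eyes, ticket, robot gives the robot as it stands. The module is installed in compiled form; this text tells all that it offers.
- The arm moves only by the tool servo_tool, never from a script. Its argument "commands" is a list that holds one entry, the list of rows, each a list of 7 numbers: the closure, from -1 (fully open) to 1 (shut), then the shift along the world's x, y, z in m, then the turn, a rotation vector about the world's x, y, z in rad. In form: [[[gripper, dx, dy, dz, wx, wy, wz], ...]]. A call has 1 to 5 rows; each row shifts and turns the commanded pose from where the row before left it; what a row does not reach is not made up. A row lasts 1/12 s, in which the tool goes at most 41.7 mm and 7.16 degrees, less where a joint would pass 70% of its speed; a pose out of reach is approached as far as the arm can. A call with a gripper value outside its range is refused whole. The fingers move at their own pace and stop on an object; "force" is the grip in N (left out, the last holds). Time passes only in rows, so rows that do not move let the fingers close. It gives the time, the measured TCP pose, the force and the opening at its end, in the units of the state.
- status.sense(): the state, without advancing time (a new reading comes with each control period).
- eyes.snapshot(name): name is "scene" or "top"; returns the picture (480x640x3 uint8, blue, green, red); there is no depth.
- eyes.calibration(name): a dict with "intrinsics" (3x3 intrinsics, pixels), "k1" (the pictures are not rectified: a ray, as slopes to the right and down, at radius r is drawn at 1 + k1 r^2 times it, then the intrinsics apply), "cam_to_world" (4x4, takes a point from camera to world coordinates). Camera axes: x right, y down, z forward; pixel columns grow to the right and rows downward; lengths in mm; the calibration is good to about 2 mm. A picture is of the moment at which its call begins. calibration takes no time and is no camera call.
- ticket.sign_off(): hands the job in, once; it reports no verdict.
Trained networks look in the newest picture that a camera, given by its name, has taken for a name from the list of things; names that differ only in an ending like _2 or _b are one class to them, and where a whole thing is asked for, a point or a joint stands for the part that bears it (a point fixed in the world has none). Each returns a list of dicts, best first, with "p" (0 to 1); they miss things now and then, are a little off and sometimes report something else, mostly with a low value. They report only what shows in the picture. A call takes as long as a camera call. They do not tell look-alikes from the thing itself.
- eyes.boxes_of(camera, thing): "box" ([left, top, right, bottom] in pixels, round what is visible of it).
- eyes.mark_of(camera, thing): "location" ([column, row] in pixels: a listed point, or the origin of a listed thing).
The state is a dict: "time": time; "joint_pos": joint angles; "qvel": joint speeds; "tau": joint torques, N m; "tcp_pos": TCP position; "tcp_rot": TCP orientation; "force": force on the tool from outside, world axes, zero at the start; "torque": the same for the moment, N m; "width": finger opening in mm.
Only numpy, scipy, OpenCV 4.12 (cv2) and the standard library are available. Lean on these libraries where they do the work, as an engineer would, in place of code of your own. Each camera call takes 0.05 s, during which the arm holds its last target. There are 200 camera calls.

## Working session

There is one attempt and no reset: what is moved stays moved. The work goes in short steps, Python scripts to look and compute and a tool call to move; the robot and the scene stay as the last step left them, time stands still between calls to the robot, and variables do not carry over. Pictures are saved under pics/ and viewed, about 8 in all and at most 12, crops included, and the job is handed in when it is done.

Besides the shell and the picture viewer there is one more tool, called after "Request:" as name(argument=value, ...), one argument or row to a line, values as JSON. servo_tool: Moves the arm, as the interface text tells. Its arguments: {"type":"object","properties":{"commands":{"type":"array","items":{"type":"array","items":{"type":"array","items":{"type":"number"}}}},"force":{"type":"number"}},"required":["commands"]}

```bash
mkdir -p pics
cat > h.py <<'E'
import numpy as np, cv2
from rig import status, eyes, ticket, robot
def ray(cam,px):
    c=eyes.calibration(cam);K=np.array(c["intrinsics"]);T=np.array(c["cam_to_world"])
    d=cv2.undistortPoints(np.array([[px]],float),K,np.array([c["k1"],0,0,0,0.]))[0,0]
    return T[:3,3],T[:3,:3]@np.array([d[0],d[1],1])
def at(cam,px,z):
    o,d=ray(cam,px);return (o+d*(z-o[2])/d[2]).round(1)
def proj(cam,P):
    c=eyes.calibration(cam);K=np.array(c["intrinsics"]);T=np.linalg.inv(np.array(c["cam_to_world"]))
    r,_=cv2.Rodrigues(T[:3,:3]);return cv2.projectPoints(np.array(P,float).reshape(-1,1,3),r,T[:3,3],K,np.array([c["k1"],0,0,0,0.]))[0][:,0]
E
python3 - <<'E'
from h import *
for c in("scene","top"):
    cv2.imwrite(f"pics/{c}0.png",eyes.snapshot(c))
    print(c,np.array(eyes.calibration(c)["cam_to_world"])[:3].round(2).tolist())
    for t,z in(("panel",60),("blank",60),("post",60),("ledge_end",60),("panel_lead",63),("ledge",0)):
        for m in eyes.mark_of(c,t)[:3]: print(t,round(m["p"],2),np.round(m["location"]),at(c,m["location"],z))
print(status.sense()["time"])
E
```

```text
scene [[-0.03, 0.58, -0.81, 1424.74], [1.0, 0.03, -0.02, 3.15], [0.02, -0.81, -0.58, 681.28]]
panel 0.91 [441. 306.] [752.5 219.1  60. ]
panel 0.77 [311. 248.] [584.3 -26.6  60. ]
panel 0.69 [217. 315.] [ 793.7 -185.2   60. ]
blank 0.9 [310. 217.] [464.4 -34.2  60. ]
blank 0.26 [154. 214.] [ 472.  -395.4   60. ]
post 0.59 [356. 235.] [531.6  69.7  60. ]
post 0.32 [159. 215.] [ 478.2 -383.1   60. ]
ledge_end 0.75 [397. 240.] [546.3 159.9  60. ]
panel_lead 0.92 [214. 298.] [ 754.4 -198.1   63. ]
panel_lead 0.62 [336. 246.] [579.4  26.6  63. ]
panel_lead 0.57 [469. 317.] [782.  264.5  63. ]
ledge 0.9 [319. 256.] [535.2  -9.7   0. ]
ledge 0.49 [339. 250.] [506.6  34.7   0. ]
ledge 0.24 [310. 249.] [506.7 -31.1   0. ]
top [[-0.01, -1.0, 0.06, 482.69], [-1.0, 0.01, 0.02, -47.41], [-0.02, -0.06, -1.0, 1126.83]]
panel 0.85 [314. 220.] [588.5 -28.4  60. ]
panel 0.74 [384. 163.] [ 723.7 -198.3   60. ]
panel 0.71 [208. 183.] [681.1 224.7  60. ]
blank 0.61 [318. 270.] [468.9 -38.2  60. ]
post 0.52 [270. 238.] [545.6  75.   60. ]
ledge_end 0.6 [235. 237.] [550.  159.5  60. ]
panel_lead 0.66 [289. 216.] [597.4  31.3  63. ]
panel_lead 0.62 [186. 178.] [691.8 277.   63. ]
panel_lead 0.56 [390. 182.] [ 678.7 -211.8   63. ]
ledge 0.95 [310. 247.] [527.1 -16.3   0. ]
0.7
```

View pics/top0.png

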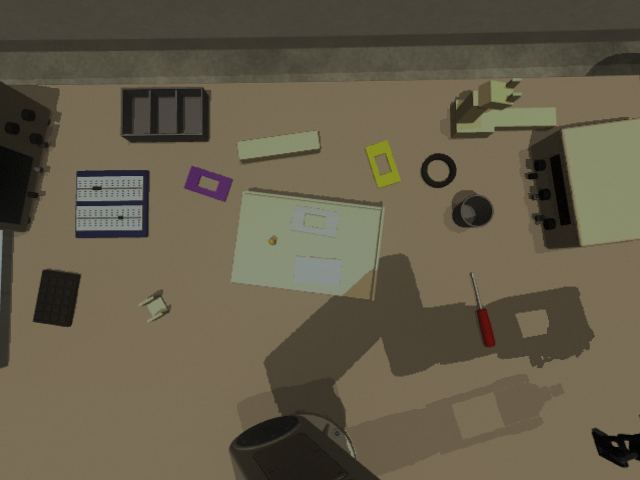

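View pics/scene0.png

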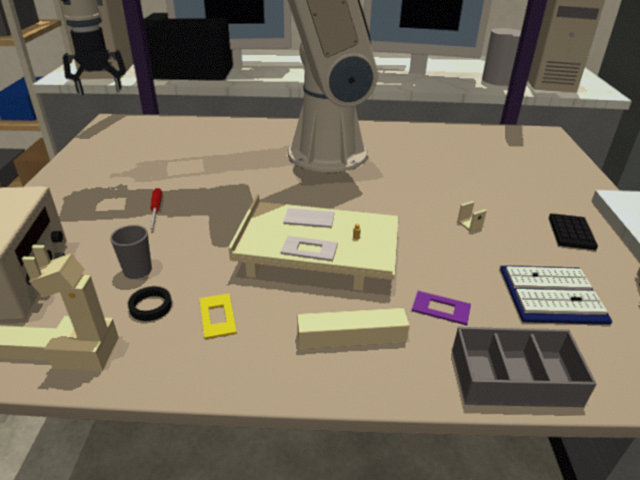

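The top view shows the ledge, with its open end on the left at about (235,237). A windowed aluminium plate is at (315,221), a plain plate at (318,270) and the post at (271,240). The purple (208,183) and yellow (383,164) look-alikes lie on the table. The aluminium plate with a window at (315,221) is the target, and I'll confirm it in a crop.

Run:
```python
from h import *
im=cv2.imread("pics/top0.png");c=im[180:310,220:400]
c=cv2.resize(c,None,fx=4.4,fy=4.4,interpolation=cv2.INTER_CUBIC)
cv2.imwrite("pics/crop.png",c)
hsv=cv2.cvtColor(im,cv2.COLOR_BGR2HSV)
m=((hsv[...,1]<38)&(hsv[...,2]>120)).astype(np.uint8)
m[:180]=0;m[310:]=0;m[:,:225]=0;m[:,400:]=0
n,l,s,ce=cv2.connectedComponentsWithStats(m)
for i in range(1,n):
    if s[i,4]<150: continue
    p=np.argwhere(l==i)[:,::-1].astype(np.float32)
    b=cv2.boxPoints(cv2.minAreaRect(p))
    W=np.array([at("top",q,66)[:2] for q in b])
    print(s[i],b.round(1).tolist(),W.tolist(),"centre",W.mean(0))
```

```text
[290 205  50  33 936] [[289.0, 229.8000030517578], [293.29998779296875, 204.39999389648438], [339.6000061035156, 212.10000610351562], [335.3999938964844, 237.60000610351562]] [[565.2, 30.2], [625.9, 19.8], [606.3, -90.3], [545.9, -79.6]] centre [585.825 -29.975]
[ 285  256   73   39 1702] [[284.5, 287.8999938964844], [288.8999938964844, 252.89999389648438], [358.8999938964844, 261.6000061035156], [354.5, 296.70001220703125]] [[428.1, 41.5], [510.6, 30.8], [488.6, -134.3], [406.6, -122.8]] centre [458.475 -46.2  ]
```

View pics/crop.png

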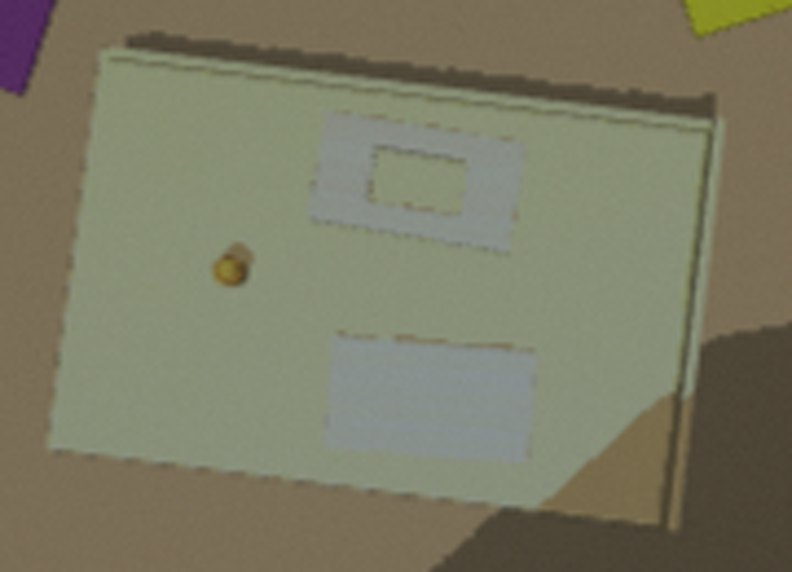

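The crop confirms it: the windowed plate spans crop (312–525, 112–250), and the plain plate has no window. Next I'll work out the ledge frame from its corners.

Run:
```python
from h import *
f=lambda x,y,z:at("top",(220+(x+.5)/4.4-.5,180+(y+.5)/4.4-.5),z)
A=f(48,450,60);B=f(102,48,68);C=f(670,526,60);D=f(718,120,68)
print("near open",A,"far open",B,"near wall",C,"farwall",D)
print("len",np.linalg.norm(A-C),np.linalg.norm(A[:2]-B[:2]))
u=(A-C)[:2]+(B-D)[:2];u/=np.linalg.norm(u);v=(B-A)[:2]+(D-C)[:2];v/=np.linalg.norm(v)
print("ydir",u,"xdir",v)
pc=[f(*q,66) for q in((325,110),(525,142),(511,250),(311,220))];print("panel",pc)
E_=(A+B)[:2]/2;print("end mid",E_)
for q in pc: print("panel corner: along rel end, x from centre",(q[:2]-E_)@u,(q[:2]-E_)@[u[1],-u[0]])
b=[f(*q,66) for q in((332,334),(537,347),(530,462),(326,447))];
for q in b: print("blank",q,(q[:2]-E_)@u,(q[:2]-E_)@[u[1],-u[0]])
p=f(231,268,94)[:2]-E_;print("post",p@u,p@[u[1],-u[0]])
```

```text
near open [443.1 170.3  60. ] far open [660.2 140.   68. ] near wall [ 400.2 -163.9   60. ] farwall [ 617.4 -192.3   68. ]
len 336.9422057267389 219.2042426596712
ydir [0.1275322  0.99183443] xdir [ 0.99098916 -0.13394212]
panel [array([625.4,  19.3,  66. ]), array([606.8, -88.6,  66. ]), array([548.5, -80.4,  66. ]), array([565.7,  27.2,  66. ])]
end mid [551.65 155.15]
panel corner: along rel end, x from centre -125.33520774247624 90.47303852612838
panel corner: along rel end, x from centre -234.7262417331493 85.78564239912849
panel corner: along rel end, x from centre -234.02832660979448 26.915931048718527
panel corner: along rel end, x from centre -125.11338802715764 30.253018632293337
blank [504.2  16.2  66. ] -143.86679701300753 -29.341944673421118
blank [496.3 -93.8  66. ] -253.97608877770227 -23.148894772336575
blank [435.  -89.3  66. ] -257.3305576458264 -84.52224027845013
blank [443.8  19.7  66. ] -148.0983213327439 -89.6951069926524
post -88.6850132843013 -1.6533054053332255
```

Run:
```python
from h import *
from scipy.spatial.transform import Rotation as R
s=status.sense();print({k:np.round(s[k],3).tolist() for k in s})
q=s["tcp_rot"];print(R.from_quat([*q[1:],q[0]]).as_matrix().round(3))
print([a for a in dir(robot) if a[0]!='_'],robot.tcp_to_tips)
```

```text
{'time': 0.7, 'joint_pos': [-1.285, 0.353, 1.633, -0.0, 1.155, -0.002], 'qvel': [0.0, 0.001, -0.001, 0.0, -0.0, -0.001], 'tau': [-0.0, -60.501, -34.239, 0.0, 0.001, 0.0], 'tcp_pos': [177.387, -599.298, 230.584], 'tcp_rot': [0.0, 0.99, 0.143, -0.0], 'force': [0.063, 0.42, 0.872], 'torque': [0.022, 0.048, -0.04], 'width': 85.648}
[[ 0.959  0.284 -0.   ]
 [ 0.284 -0.959 -0.   ]
 [-0.    -0.    -1.   ]]
['PlanningError', 'tcp_to_tips'] 25.0
```

Request:
servo_tool(
  commands=[
    [[0.3,0.026,0.032,0,0,0,0.077],[0.3,0.026,0.032,0,0,0,0.077],[0.3,0.026,0.032,0,0,0,0.077],[0.3,0.026,0.032,0,0,0,0.077],[0.3,0.026,0.032,0,0,0,0.077]],
  ],
)

```text
time: 1.12
tcp_pos: [308.2, -437.8, 230.7]
tcp_rot: [0.0, 0.943, 0.332, 0.0]
force: [1.6, -0.4, 0.1]
width: 30.2
```

Request:
servo_tool(
  commands=[
    [[0.3,0.026,0.032,0,0,0,0.077],[0.3,0.026,0.032,0,0,0,0.077],[0.3,0.026,0.032,0,0,0,0.077],[0.3,0.026,0.032,0,0,0,0.077],[0.3,0.026,0.032,0,0,0,0.077]],
  ],
)

```text
time: 1.53
tcp_pos: [438.4, -277.6, 230.9]
tcp_rot: [0.0, 0.862, 0.506, 0.0]
force: [1.5, 0.4, -0.5]
width: 29.7
```

Request:
servo_tool(
  commands=[
    [[0.3,0.026,0.032,0,0,0,0.077],[0.3,0.026,0.032,0,0,0,0.077],[0.3,0.026,0.032,0,0,0,0.077],[0.3,0.026,0.032,0,0,0,0.077],[0.3,0,0,0,0,0,0]],
  ],
)

```text
time: 1.95
tcp_pos: [545.5, -146.2, 230.9]
tcp_rot: [0.0, 0.773, 0.634, 0.002]
force: [-2.0, -0.3, 0.3]
width: 30.0
```

Request:
servo_tool(
  commands=[
    [[0.3,0.0135,0.011,-0.02,0,0,0.035],[0.3,0.0135,0.011,-0.02,0,0,0.035],[0.3,0,0,-0.04,0,0,0],[0.3,0,0,-0.04,0,0,0],[0.3,0,0,0,0,0,0]],
  ],
)

```text
time: 2.37
tcp_pos: [563.8, -127.9, 103.9]
tcp_rot: [-0.004, 0.753, 0.658, -0.003]
force: [-2.0, 0.4, -1.4]
width: 30.2
```

Run:
```python
from h import *
a=eyes.snapshot("scene");b=eyes.snapshot("top")
a=cv2.resize(a[180:300,210:420],None,fx=3.4,fy=3.4,interpolation=cv2.INTER_CUBIC)
b=cv2.resize(b[180:310,220:400],None,fx=1.7,fy=1.7)
cv2.imwrite("pics/s1.png",a)
s=status.sense();print(s["tcp_pos"],s["tcp_rot"],s["force"],s["time"])
```

```text
[ 567.51037874 -129.16555281  110.11113219] [-0.0012847   0.75321723  0.65776992 -0.00094097] [ 0.01527586 -0.29041891  0.96817042] 2.4667
```

View pics/s1.png

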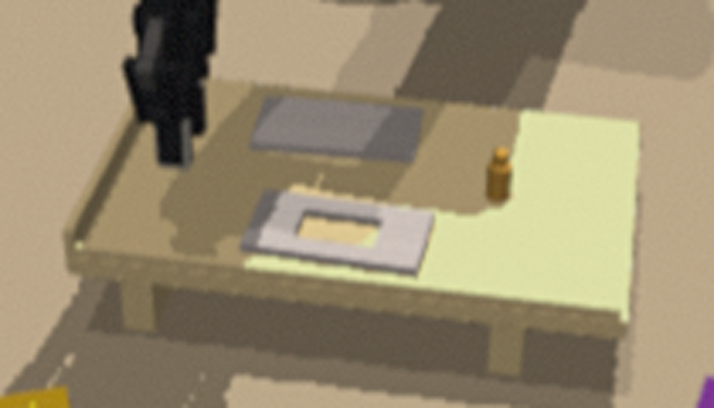

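The scene crop shows the fingers at (175,140), between the end wall and the windowed plate (245–430, 195–270). Both plates and the post at (498,180) are undisturbed. Next I'll lower to find the ledge surface by touch.

Request:
servo_tool(
  commands=[
    [[0.3,0.005,0.003,-0.01,0,0,0.006],[0.3,0,0,-0.008,0,0,0],[0.3,0,0,-0.004,0,0,0],[0.3,0,0,0,0,0,0],[0.3,0,0,0,0,0,0]],
  ],
)

```text
time: 2.88
tcp_pos: [573.5, -126.4, 89.1]
tcp_rot: [0.0, 0.751, 0.66, 0.0]
force: [0.9, -0.2, -0.0]
width: 29.8
```

Request:
servo_tool(
  commands=[
    [[0.3,0,0,-0.001,0,0,0],[0.3,0,0,-0.001,0,0,0],[0.3,0,0,0,0,0,0],[0.3,0,0,0,0,0,0]],
  ],
)

```text
time: 3.22
tcp_pos: [573.4, -126.3, 86.7]
tcp_rot: [0.0, 0.751, 0.66, 0.0]
force: [0.4, -0.7, 0.5]
width: 29.8
```

Request:
servo_tool(
  commands=[
    [[0.3,0,0,-0.001,0,0,0],[0.3,0,0,-0.001,0,0,0],[0.3,0,0,0,0,0,0]],
  ],
)

```text
time: 3.47
tcp_pos: [573.3, -126.3, 84.4]
tcp_rot: [-0.0, 0.751, 0.66, -0.0]
force: [-0.1, -0.2, -0.3]
width: 29.9
```

Request:
servo_tool(
  commands=[
    [[0.3,0,0,-0.001,0,0,0],[0.3,0,0,0,0,0,0]],
  ],
)

```text
time: 3.63
tcp_pos: [573.3, -126.3, 83.4]
tcp_rot: [-0.0, 0.751, 0.66, -0.0]
force: [-0.4, 0.3, 0.2]
width: 29.9
```

Request:
servo_tool(
  commands=[
    [[0.3,0,0,-0.001,0,0,0],[0.3,0,0,0,0,0,0],[0.3,0,0,0,0,0,0]],
  ],
)

```text
time: 3.88
tcp_pos: [573.4, -126.3, 82.5]
tcp_rot: [-0.0, 0.751, 0.66, -0.0]
force: [0.2, 0.5, 0.6]
width: 30.1
```

Request:
servo_tool(
  commands=[
    [[0.3,0,0,-0.001,0,0,0],[0.3,0,0,0,0,0,0],[0.3,0,0,0,0,0,0]],
  ],
)

```text
time: 4.13
tcp_pos: [573.3, -126.3, 81.5]
tcp_rot: [-0.0, 0.751, 0.66, -0.0]
force: [0.0, -0.4, 0.8]
width: 29.8
```

Request:
servo_tool(
  commands=[
    [[0.3,0,0,-0.001,0,0,0],[0.3,0,0,0,0,0,0],[0.3,0,0,0,0,0,0]],
  ],
)

```text
time: 4.38
tcp_pos: [573.3, -126.3, 80.5]
tcp_rot: [-0.0, 0.751, 0.66, -0.0]
force: [1.0, 0.0, 0.8]
width: 29.5
```

Request:
servo_tool(
  commands=[
    [[0.3,0,0,-0.001,0,0,0],[0.3,0,0,0,0,0,0],[0.3,0,0,0,0,0,0]],
  ],
)

```text
time: 4.63
tcp_pos: [573.3, -126.3, 79.5]
tcp_rot: [-0.0, 0.751, 0.66, -0.0]
force: [-0.9, -0.5, 0.6]
width: 29.5
```

Request:
servo_tool(
  commands=[
    [[0.3,0,0,-0.001,0,0,0],[0.3,0,0,0,0,0,0],[0.3,0,0,0,0,0,0]],
  ],
)

```text
time: 4.88
tcp_pos: [573.4, -126.3, 78.5]
tcp_rot: [-0.0, 0.751, 0.66, -0.0]
force: [0.7, 0.0, -0.4]
width: 29.9
```

Request:
servo_tool(
  commands=[
    [[0.3,0,0,-0.001,0,0,0],[0.3,0,0,0,0,0,0],[0.3,0,0,0,0,0,0]],
  ],
)

```text
time: 5.13
tcp_pos: [573.3, -126.3, 77.5]
tcp_rot: [-0.0, 0.751, 0.66, -0.0]
force: [1.0, -0.2, 0.7]
width: 29.9
```

Run:
```python
from h import *
a=eyes.snapshot("scene")
a=cv2.resize(a[190:280,225:345],None,fx=6,fy=6,interpolation=cv2.INTER_CUBIC)
cv2.imwrite("pics/s2.png",a)
```

```text
(no output)
```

View pics/s2.png

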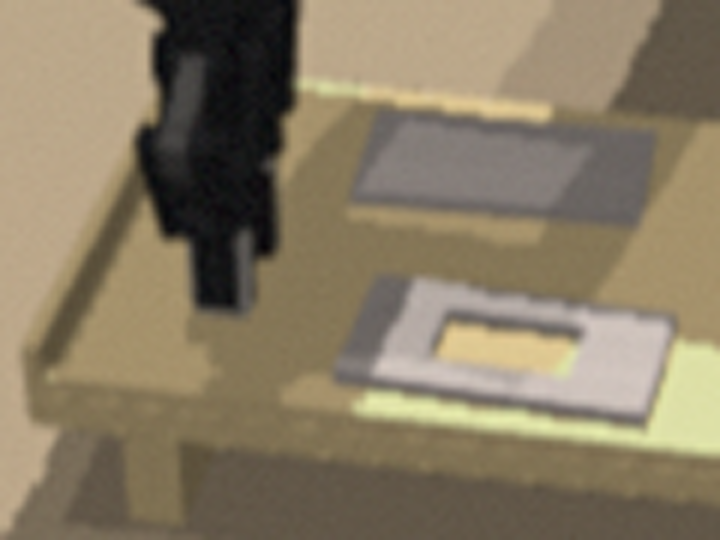

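The crop shows the far fingertip's bottom edge at about (222,310), close to the ledge surface, with the plate untouched.

Run:
```python
from h import *
for off in(15,22,29):
  for z in(58,60,64,68): 
    P=[573.3+.99*off,-126.3-.1275*off,z]; print(off,z,(proj("scene",P)[0]-[225,190])*6)
```

```text
15 58 [226.49891825 347.87511012]
15 60 [226.22929014 343.30432342]
15 64 [225.68846665 334.13199099]
15 68 [225.14554492 324.91843909]
22 58 [221.56490165 359.53994674]
22 60 [221.2880693  354.95770573]
22 64 [220.73278285 345.76219549]
22 68 [220.17532513 336.52510359]
29 58 [216.5782016  371.33075247]
29 60 [216.29402027 366.73709939]
29 64 [215.72397978 357.51849294]
29 68 [215.15169282 348.25793872]
```

Run:
```python
from h import *
for P in([606.8,-88.6,66],[548.5,-80.4,66],[625.4,19.3,66],[573.3,-126.3,60],[573.3,-126.3,77.5]): print(P,(proj("scene",P)[0]-[225,190])*6)
s=status.sense();print({k:np.round(s[k],2).tolist() for k in s})
b=eyes.snapshot("top");cv2.imwrite("pics/t2.png",cv2.resize(b[190:310,280:410],None,fx=6,fy=5,interpolation=cv2.INTER_CUBIC))
```

```text
[606.8, -88.6, 66] [333.21615285 365.07452101]
[548.5, -80.4, 66] [370.73878008 269.16642127]
[625.4, 19.3, 66] [645.4050679  408.25021107]
[573.3, -126.3, 60] [236.64345626 318.74811599]
[573.3, -126.3, 77.5] [234.39434985 278.5374178 ]
{'time': 5.18, 'joint_pos': [-0.22, 0.48, 1.83, 0.0, 0.83, -0.09], 'qvel': [-0.0, 0.0, -0.0, -0.0, 0.0, 0.0], 'tau': [-0.0, -60.98, -25.93, -0.0, 0.0, 0.0], 'tcp_pos': [573.35, -126.28, 77.54], 'tcp_rot': [-0.0, 0.75, 0.66, -0.0], 'force': [-0.12, -0.77, -0.77], 'torque': [0.0, 0.08, 0.01], 'width': 29.99}
```

View pics/t2.png

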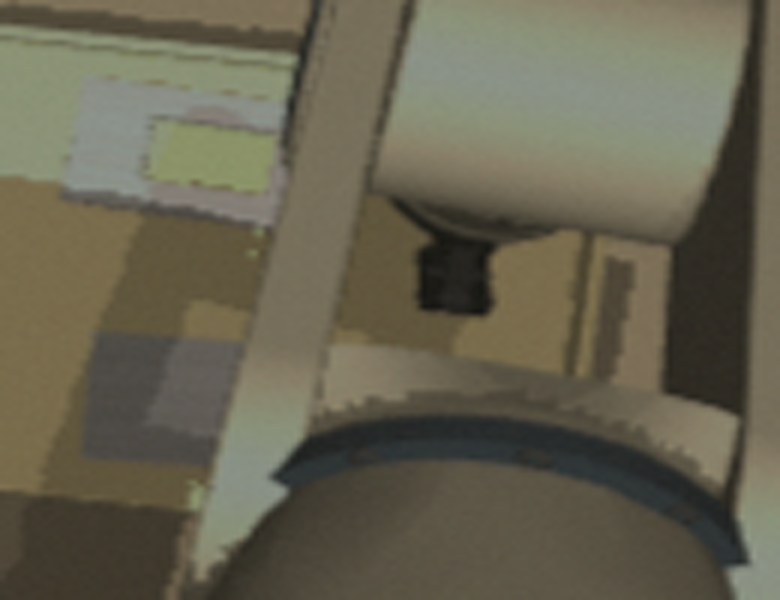

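Request:
servo_tool(
  commands=[
    [[0.3,0,0,-0.001,0,0,0],[0.3,0,0,0,0,0,0],[0.3,0,0,-0.001,0,0,0],[0.3,0,0,0,0,0,0],[0.3,0,0,0,0,0,0]],
  ],
)

```text
time: 5.65
tcp_pos: [573.3, -126.3, 75.5]
tcp_rot: [-0.0, 0.751, 0.66, -0.0]
force: [0.0, 0.1, 0.1]
width: 29.9
```

Request:
servo_tool(
  commands=[
    [[0.3,0,0,-0.001,0,0,0],[0.3,0,0,0,0,0,0],[0.3,0,0,0,0,0,0]],
  ],
)

```text
time: 5.9
tcp_pos: [573.4, -126.3, 74.5]
tcp_rot: [-0.0, 0.751, 0.66, -0.0]
force: [0.9, 0.2, -1.3]
width: 30.0
```

Request:
servo_tool(
  commands=[
    [[0.3,0,0,-0.001,0,0,0],[0.3,0,0,0,0,0,0],[0.3,0,0,-0.001,0,0,0],[0.3,0,0,0,0,0,0],[0.3,0,0,0,0,0,0]],
  ],
)

```text
time: 6.32
tcp_pos: [573.3, -126.3, 72.5]
tcp_rot: [-0.0, 0.751, 0.66, -0.0]
force: [-1.0, 0.2, 0.5]
width: 29.6
```

Request:
servo_tool(
  commands=[
    [[0.3,0,0,-0.001,0,0,0],[0.3,0,0,0,0,0,0],[0.3,0,0,0,0,0,0]],
  ],
)

```text
time: 6.57
tcp_pos: [573.3, -126.3, 71.5]
tcp_rot: [-0.0, 0.751, 0.66, -0.0]
force: [0.2, -0.3, -0.5]
width: 29.9
```

Run:
```python
from h import *
a=eyes.snapshot("scene")
a=cv2.resize(a[200:270,235:325],None,fx=8,fy=8,interpolation=cv2.INTER_CUBIC)
cv2.imwrite("pics/s3.png",a)
for off in(10,15,22):
  for z in(60,65,70): 
    P=[573.3+.99*off,-126.3-.1275*off,z]; print(off,z,(proj("scene",P)[0]-[235,200])*8)
```

```text
10 60 [226.3024491  366.74206569]
10 65 [225.41757761 351.47399339]
10 70 [224.52843563 336.12045244]
15 60 [221.63905352 377.73909789]
15 65 [220.73724443 362.44330279]
15 70 [219.83105868 347.06150354]
22 60 [215.05075907 393.27694097]
22 65 [214.12482986 377.94244094]
22 70 [213.19437158 362.52118011]
```

View pics/s3.png

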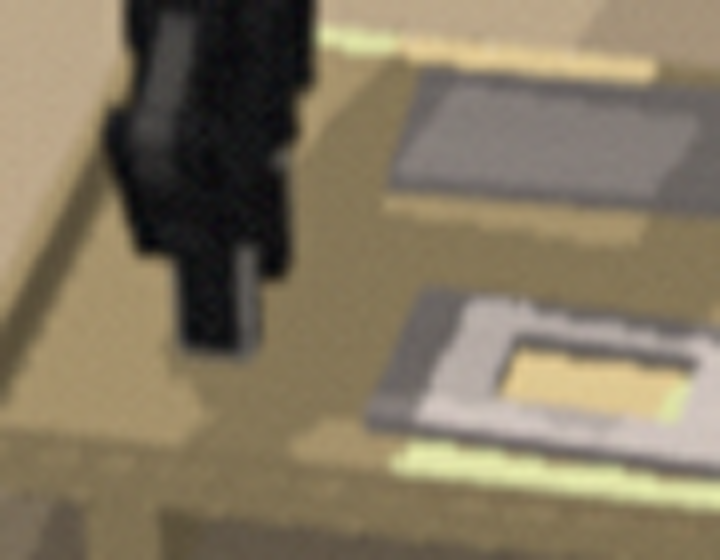

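The tip's lower edge at (220,352) puts it at z≈68, about 3 mm ahead of the TCP. That is well short of the stated 25 mm, so the swing is larger than I'd assumed. I'll keep lowering by feel.

Request:
servo_tool(
  commands=[
    [[0.3,0,0,-0.001,0,0,0],[0.3,0,0,-0.001,0,0,0],[0.3,0,0,-0.001,0,0,0],[0.3,0,0,0,0,0,0],[0.3,0,0,0,0,0,0]],
  ],
)

```text
time: 7.03
tcp_pos: [573.3, -126.3, 68.5]
tcp_rot: [-0.0, 0.751, 0.66, -0.0]
force: [0.3, -0.0, -0.6]
width: 29.9
```

Request:
servo_tool(
  commands=[
    [[0.3,0,0,-0.001,0,0,0],[0.3,0,0,0,0,0,0],[0.3,0,0,0,0,0,0]],
  ],
)

```text
time: 7.28
tcp_pos: [573.4, -126.3, 67.5]
tcp_rot: [-0.0, 0.751, 0.66, -0.0]
force: [-0.8, -0.9, 0.0]
width: 29.9
```

Request:
servo_tool(
  commands=[
    [[0.3,0,0,-0.001,0,0,0],[0.3,0,0,0,0,0,0],[0.3,0,0,0,0,0,0]],
  ],
)

```text
time: 7.53
tcp_pos: [573.3, -126.3, 66.5]
tcp_rot: [-0.0, 0.751, 0.66, -0.0]
force: [0.3, -0.1, -0.1]
width: 29.8
```

Request:
servo_tool(
  commands=[
    [[0.3,0,0,-0.001,0,0,0],[0.3,0,0,0,0,0,0],[0.3,0,0,0,0,0,0]],
  ],
)

```text
time: 7.78
tcp_pos: [573.4, -126.3, 65.5]
tcp_rot: [-0.0, 0.751, 0.66, -0.0]
force: [0.1, 0.1, -0.8]
width: 29.7
```

Request:
servo_tool(
  commands=[
    [[0.3,0,0,-0.001,0,0,0],[0.3,0,0,0,0,0,0],[0.3,0,0,0,0,0,0]],
  ],
)

```text
time: 8.03
tcp_pos: [573.4, -126.3, 64.5]
tcp_rot: [-0.0, 0.751, 0.66, -0.0]
force: [-0.6, 0.0, -0.2]
width: 30.0
```

Request:
servo_tool(
  commands=[
    [[0.3,0,0,-0.001,0,0,0],[0.3,0,0,0,0,0,0],[0.3,0,0,0,0,0,0]],
  ],
)

```text
time: 8.28
tcp_pos: [573.3, -126.3, 63.5]
tcp_rot: [-0.0, 0.751, 0.66, -0.0]
force: [-0.7, 0.7, 0.5]
width: 29.7
```

Run:
```python
from h import *
a=eyes.snapshot("scene")
a=cv2.resize(a[200:270,235:325],None,fx=8,fy=8,interpolation=cv2.INTER_CUBIC)
cv2.imwrite("pics/s4.png",a)
```

```text
(no output)
```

View pics/s4.png

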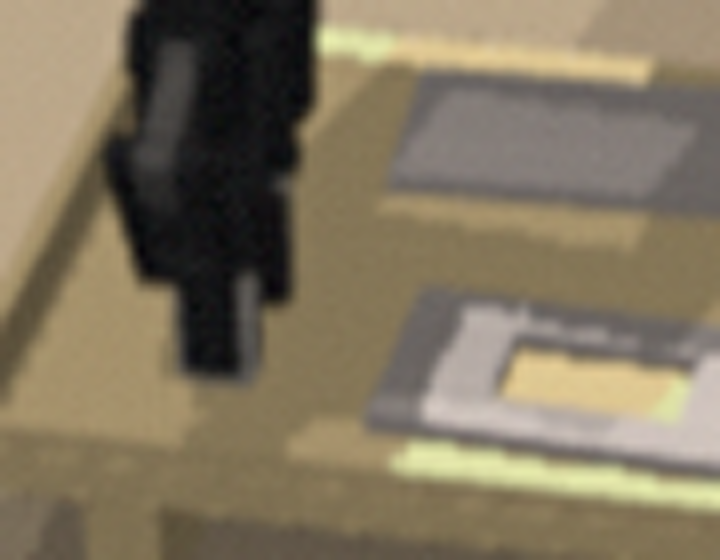

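The tip is now at (218,378), about at the ledge surface, with still no contact force. I'll probe the last couple of millimetres.

Request:
servo_tool(
  commands=[
    [[0.3,0,0,-0.001,0,0,0],[0.3,0,0,0,0,0,0],[0.3,0,0,0,0,0,0]],
  ],
)

```text
time: 8.58
tcp_pos: [573.3, -126.3, 62.5]
tcp_rot: [-0.0, 0.751, 0.66, -0.0]
force: [0.2, -0.0, -0.2]
width: 30.0
```

Request:
servo_tool(
  commands=[
    [[0.3,0,0,-0.001,0,0,0],[0.3,0,0,0,0,0,0],[0.3,0,0,0,0,0,0]],
  ],
)

```text
time: 8.83
tcp_pos: [573.3, -126.3, 61.5]
tcp_rot: [-0.0, 0.751, 0.66, -0.0]
force: [0.0, -0.4, -0.1]
width: 30.0
```

Request:
servo_tool(
  commands=[
    [[0.3,0,0,-0.001,0,0,0],[0.3,0,0,0,0,0,0],[0.3,0,0,0,0,0,0]],
  ],
)

```text
time: 9.08
tcp_pos: [573.4, -126.3, 60.5]
tcp_rot: [-0.0, 0.751, 0.66, -0.0]
force: [-0.3, 0.4, -1.2]
width: 29.6
```

Request:
servo_tool(
  commands=[
    [[0.3,0,0,-0.001,0,0,0],[0.3,0,0,0,0,0,0],[0.3,0,0,0,0,0,0]],
  ],
)

```text
time: 9.33
tcp_pos: [573.3, -126.3, 59.5]
tcp_rot: [-0.0, 0.751, 0.66, -0.0]
force: [0.4, -0.1, -0.6]
width: 29.8
```

Request:
servo_tool(
  commands=[
    [[0.3,0,0,-0.001,0,0,0],[0.3,0,0,0,0,0,0],[0.3,0,0,0,0,0,0]],
  ],
)

```text
time: 9.58
tcp_pos: [573.5, -126.3, 58.9]
tcp_rot: [0.0, 0.751, 0.66, 0.0]
force: [-1.0, 0.4, 5.6]
width: 29.8
```

Contact: 5.6 N at TCP z≈59, so the tips sit at about TCP height, not the 25 mm ahead stated. I'll rise 2 mm and use that as truth. Since z disagreed, I'll also check the tips' x,y in the image.

Request:
servo_tool(
  commands=[
    [[0.3,0,0,0.002,0,0,0],[0.3,0,0,0,0,0,0],[0.3,0,0,0,0,0,0]],
  ],
)

```text
time: 9.83
tcp_pos: [573.4, -126.3, 60.6]
tcp_rot: [0.0, 0.751, 0.66, 0.0]
force: [0.8, 0.3, -0.0]
width: 30.0
```

Run:
```python
from h import *
a=eyes.snapshot("scene");im=a
m=(a.max(2)<60).astype(np.uint8);m[:200]=0;m[270:]=0;m[:,:240]=0;m[:,285:]=0
g=np.argwhere(m);r=g[:,0].max()
for k in range(r-6,r+1): c=g[g[:,0]==k][:,1];print(k,c.min(),c.max())
for q in((257.5,r+.5),(266,r+.5)): print(at("scene",q,62))
a=cv2.resize(a[200:270,235:325],None,fx=8,fy=8,interpolation=cv2.INTER_CUBIC)
cv2.imwrite("pics/s5.png",a)
```

```text
241 258 264
242 258 264
243 258 264
244 258 264
245 258 264
246 258 264
247 259 264
[ 592.4 -138.6   62. ]
[ 591.5 -120.8   62. ]
```

View pics/s5.png

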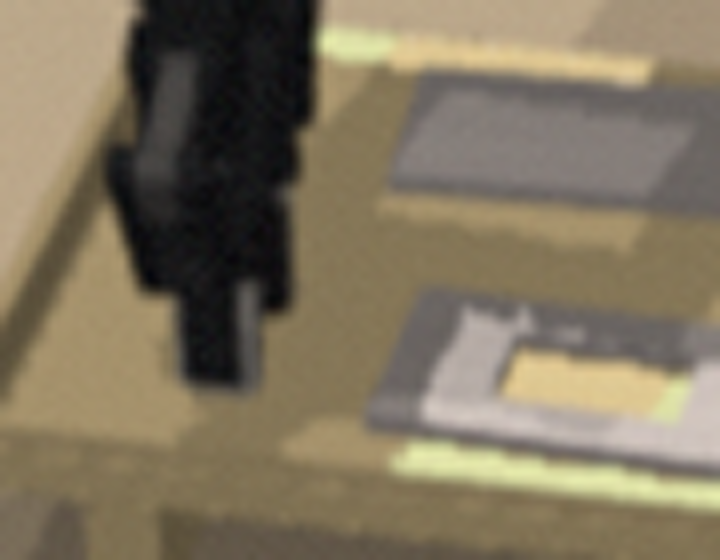

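The tip centre is near (592,−129), which agrees with the TCP reading in x,y. Lateral alignment is good, so I'll bias 4 mm away from the post and start the push.

Request:
servo_tool(
  commands=[
    [[0.3,0.004,-0.0005,0,0,0,0],[0.3,0.0006,0.005,0,0,0,0],[0.3,0.0006,0.005,0,0,0,0],[0.3,0.0006,0.005,0,0,0,0],[0.3,0.0006,0.005,0,0,0,0]],
  ],
)

```text
time: 10.3
tcp_pos: [579.8, -106.1, 60.5]
tcp_rot: [-0.0, 0.751, 0.66, -0.0]
force: [-0.0, -0.2, -0.1]
width: 30.1
```

Request:
servo_tool(
  commands=[
    [[0.3,0.0006,0.005,0,0,0,0],[0.3,0.0006,0.005,0,0,0,0],[0.3,0.0006,0.005,0,0,0,0],[0.3,0.0006,0.005,0,0,0,0],[0.3,0.0006,0.005,0,0,0,0]],
  ],
)

```text
time: 10.72
tcp_pos: [582.9, -81.3, 60.6]
tcp_rot: [0.0, 0.751, 0.66, -0.0]
force: [-0.6, 0.1, -0.3]
width: 29.7
```

Run:
```python
from h import *
a=eyes.snapshot("scene")
a=cv2.resize(a[190:280,225:405],None,fx=4.4,fy=4.4,interpolation=cv2.INTER_CUBIC)
cv2.imwrite("pics/s6.png",a)
s=status.sense();print(s["tcp_pos"],s["force"])
```

```text
[582.94464176 -80.57108227  60.59974101] [ 0.51237775  0.65423729 -0.6914354 ]
```

View pics/s6.png

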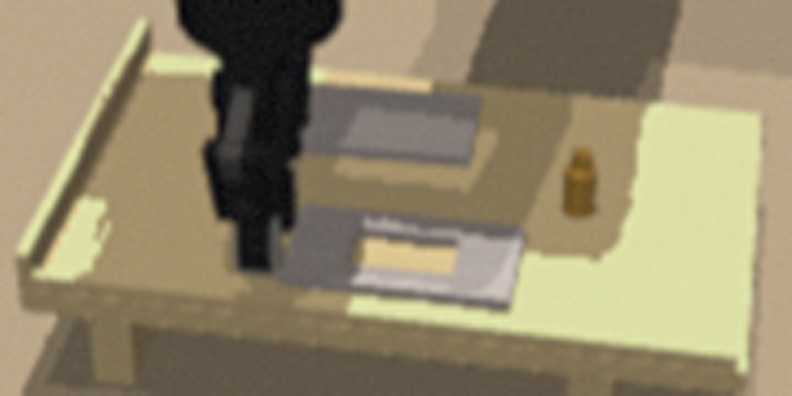

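The crop shows the fingers at (255,268) against the plate's trailing end, with the plate flat and moving squarely. The post at (580,190) and the blank are untouched. I'll continue.

Request:
servo_tool(
  commands=[
    [[0.3,0.0006,0.005,0,0,0,0],[0.3,0.0006,0.005,0,0,0,0],[0.3,0.0006,0.005,0,0,0,0],[0.3,0.0006,0.005,0,0,0,0],[0.3,0.0006,0.005,0,0,0,0]],
  ],
)

```text
time: 11.18
tcp_pos: [585.9, -56.3, 60.6]
tcp_rot: [0.0, 0.751, 0.66, 0.0]
force: [-0.2, -0.6, 0.1]
width: 30.1
```

Request:
servo_tool(
  commands=[
    [[0.3,0.0006,0.005,0,0,0,0],[0.3,0.0006,0.005,0,0,0,0],[0.3,0.0006,0.005,0,0,0,0],[0.3,0.0006,0.005,0,0,0,0],[0.3,0.0006,0.005,0,0,0,0]],
  ],
)

```text
time: 11.6
tcp_pos: [588.9, -31.3, 60.6]
tcp_rot: [0.0, 0.751, 0.66, 0.0]
force: [-0.3, -0.3, -0.5]
width: 29.7
```

Request:
servo_tool(
  commands=[
    [[0.3,0.0006,0.005,0,0,0,0],[0.3,0.0006,0.005,0,0,0,0],[0.3,0.0006,0.005,0,0,0,0],[0.3,0.0006,0.005,0,0,0,0],[0.3,0.0006,0.005,0,0,0,0]],
  ],
)

```text
time: 12.02
tcp_pos: [591.8, -6.3, 60.6]
tcp_rot: [-0.0, 0.751, 0.66, -0.0]
force: [0.2, 0.4, -0.4]
width: 29.9
```

Request:
servo_tool(
  commands=[
    [[0.3,0.0006,0.005,0,0,0,0],[0.3,0.0006,0.005,0,0,0,0],[0.3,0.0006,0.005,0,0,0,0],[0.3,0.0006,0.005,0,0,0,0],[0.3,0.0006,0.005,0,0,0,0]],
  ],
)

```text
time: 12.43
tcp_pos: [594.9, 18.7, 60.6]
tcp_rot: [0.0, 0.751, 0.66, -0.0]
force: [-0.8, -0.3, -0.0]
width: 29.6
```

Request:
servo_tool(
  commands=[
    [[0.3,0.0006,0.005,0,0,0,0],[0.3,0.0006,0.005,0,0,0,0],[0.3,0,0,0,0,0,0],[0.3,0,0,0,0,0,0]],
  ],
)

```text
time: 12.77
tcp_pos: [596.0, 28.6, 60.6]
tcp_rot: [-0.0, 0.751, 0.66, 0.0]
force: [0.6, 0.0, -0.1]
width: 30.0
```

Run:
```python
from h import *
a=eyes.snapshot("scene");cv2.imwrite("pics/raw_s.png",a)
b=eyes.snapshot("top");cv2.imwrite("pics/raw_t.png",b)
E0=np.array([551.65,155.15]);u=np.array([.1275,.9918])
for c in("scene","top"):
  for t,z in(("panel_lead",63),("panel",60),("ledge_end",60)):
    for m in eyes.mark_of(c,t)[:3]:
      w=at(c,m["location"],z);print(c,t,round(m["p"],2),np.round(m["location"],1),w,"along",(w[:2]-E0)@u)
A=cv2.resize(a[195:285,280:420],None,fx=5,fy=3.3,interpolation=cv2.INTER_CUBIC)
B=cv2.resize(b[180:260,200:340],None,fx=5,fy=3.75,interpolation=cv2.INTER_CUBIC)
cv2.imwrite("pics/m.png",np.vstack([A,B]));print(A.shape,B.shape)
s=status.sense();print(s["tcp_pos"],s["force"],s["time"])
```

```text
scene panel_lead 0.92 [472.2 313.7] [772.5 272.2  63. ] along 144.24856499999999
scene panel_lead 0.87 [214.4 297.3] [ 752.  -197.7   63. ] along -324.412005
scene panel_lead 0.58 [396.8 252.8] [596.5 153.3  63. ] along 3.8835450000000082
scene panel 0.92 [366.5 254.5] [601.8  90.   60. ] along -58.22164500000001
scene panel 0.92 [216.3 317.2] [ 800.2 -185.    60. ] along -305.670645
scene panel 0.67 [441.4 304.8] [748.2 221.1  60. ] along 90.469335
scene ledge_end 0.63 [395.4 238.7] [541.2 156.   60. ] along -0.48934499999999703
top panel_lead 0.86 [390.5 185.8] [ 668.4 -212.1   63. ] along -349.352925
top panel_lead 0.65 [186.9 176.9] [695.4 275.6  63. ] along 137.79043500000003
top panel 0.82 [384.1 163. ] [ 724.2 -198.3   60. ] along -328.55158500000005
top panel 0.69 [207.2 182.2] [682.6 227.4  60. ] along 88.35367500000001
top panel 0.63 [264.  215.1] [601.7  90.5  60. ] along -57.738495
top ledge_end 0.55 [260.2 217.7] [595.5  99.6  60. ] along -49.50361500000001
(297, 700, 3) (300, 700, 3)
[595.99560258  28.03781981  60.57398038] [ 0.58167173  1.50124979 -0.17222763] 13.1667
```

View pics/m.png

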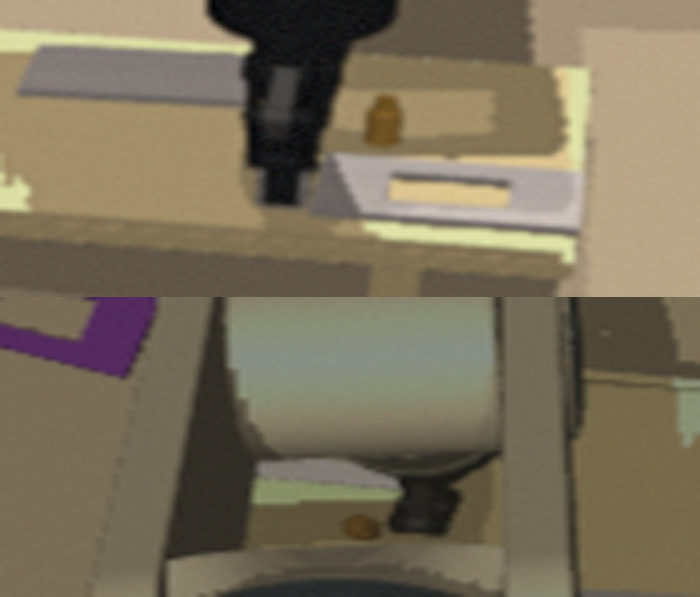

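Scene and TCP both put the lead at about 0 mm overhang, flat and square. In the top crop the near knuckle at (390–455, 480–533) looks close to the post at (360,527), so I'll work out that clearance before going past it.

Run:
```python
from h import *
E0=np.array([551.65,155.15]);u=np.array([.1275,.9918]);v=np.array([.9918,-.1275])
for n,q in(("knuckle bl",(390,527)),("knuckle br",(447,533)),("knuckle right",(462,490)),("post lo",(363,540)),("post up",(360,515))):
  px=(200+q[0]/5,180+(q[1]-297)/3.75)
  for z in(62,94,110,130,150): w=at("top",px,z)[:2]-E0;print(n,z,"along %.0f lat %.0f"%(w@u,w@v))
t=status.sense()["tcp_pos"][:2]-E0;print("tcp",t@u,t@v)
```

```text
knuckle bl 62 along -99 lat -1
knuckle bl 94 along -102 lat -2
knuckle bl 110 along -104 lat -2
knuckle bl 130 along -106 lat -3
knuckle bl 150 along -108 lat -4
knuckle br 62 along -127 lat -1
knuckle br 94 along -129 lat -2
knuckle br 110 along -130 lat -3
knuckle br 130 along -132 lat -4
knuckle br 150 along -133 lat -5
knuckle right 62 along -130 lat 27
knuckle right 94 along -133 lat 25
knuckle right 110 along -134 lat 24
knuckle right 130 along -135 lat 22
knuckle right 150 along -137 lat 21
post lo 62 along -87 lat -10
post lo 94 along -91 lat -11
post lo 110 along -93 lat -12
post lo 130 along -95 lat -12
post lo 150 along -98 lat -13
post up 62 along -84 lat 5
post up 94 along -88 lat 4
post up 110 along -90 lat 3
post up 130 along -92 lat 2
post up 150 along -94 lat 1
tcp -120.41579597954085 60.18877161306652
```

The elbow is wide (about 62 mm off-axis), but the scene silhouette puts anything that far out at z ≥ 111. The post top is at 94, so it passes with at least 15 mm to spare. I'll continue in smaller steps.

Request:
servo_tool(
  commands=[
    [[0.3,0.0005,0.004,0,0,0,0],[0.3,0.0005,0.004,0,0,0,0],[0.3,0.0005,0.004,0,0,0,0],[0.3,0,0,0,0,0,0]],
  ],
)

```text
time: 13.5
tcp_pos: [597.7, 41.1, 60.6]
tcp_rot: [-0.0, 0.751, 0.66, 0.0]
force: [0.2, 0.8, 0.1]
width: 30.1
```

Request:
servo_tool(
  commands=[
    [[0.3,0.0005,0.004,0,0,0,0],[0.3,0.0005,0.004,0,0,0,0],[0.3,0.0005,0.004,0,0,0,0],[0.3,0,0,0,0,0,0],[0.3,0,0,0,0,0,0]],
  ],
)

```text
time: 13.92
tcp_pos: [599.1, 52.6, 60.6]
tcp_rot: [0.0, 0.751, 0.66, 0.0]
force: [0.5, 0.5, 0.5]
width: 29.5
```

```bash
cat > meas.py <<'E'
from h import *
E0=np.array([551.65,155.15]);u=np.array([.1275,.9918]);v=np.array([.9918,-.1275])
for c in("scene","top"):
  cv2.imwrite(f"pics/raw_{c}.png",eyes.snapshot(c))
  for t,z in(("panel_lead",63),("panel",60),("post",60),("blank",60),("ledge_end",60)):
    for m in eyes.mark_of(c,t)[:4]:
      w=at(c,m["location"],z);d=w[:2]-E0
      if -250<d@u<60 and abs(d@v)<112 and m["p"]>.3: print(c,t,round(m["p"],2),np.round(m["location"],1),"along %.1f lat %.1f"%(d@u,d@v))
s=status.sense();t=s["tcp_pos"][:2]-E0;print("tcp",t@u,t@v,"lead by tcp",t@u+11+110,s["force"],s["time"])
E
python3 meas.py
```

```text
scene panel_lead 0.73 [410.3 254.5] along 31.8 lat 45.6
scene blank 0.66 [306.5 216.7] along -206.5 lat -61.4
scene ledge_end 0.86 [395.1 241.7] along -0.7 lat 1.1
top panel_lead 0.7 [236.2 238. ] along 0.8 lat -4.6
top panel_lead 0.53 [226.5 211.4] along 32.1 lat 55.8
top panel 0.64 [250.6 213.6] along -25.4 lat 57.7
top blank 0.89 [318.7 270.3] along -203.4 lat -57.4
top blank 0.7 [236.8 234.6] along 0.9 lat 3.8
top ledge_end 0.57 [236.8 236.9] along 0.2 lat -1.7
tcp -96.12368564004676 60.08868709148701 lead by tcp 24.87631435995324 [-0.13988262 -0.68468169 -0.33563452] 14.5167
```

Run:
```python
from h import *
E0=np.array([551.65,155.15]);u=np.array([.1275,.9918]);v=np.array([.9918,-.1275])
im=cv2.imread("pics/raw_scene.png");hsv=cv2.cvtColor(im,cv2.COLOR_BGR2HSV)
x0,y0=335,228
m=((hsv[...,1]<45)&(hsv[...,2]>70)).astype(np.uint8)
roi=np.zeros_like(m);roi[225:275,330:425]=1;m&=roi
n,l,s,_=cv2.connectedComponentsWithStats(m);i=1+s[1:,4].argmax();print(s[i])
p=np.argwhere(l==i)[:,::-1]
for r in range(s[i,1],s[i,1]+s[i,3],2):
  c=p[p[:,1]==r][:,0]; w=at("scene",(c.max()+.5,r),66)[:2]-E0;w2=at("scene",(c.min()-.5,r),66)[:2]-E0
  print(r,c.min(),c.max(),"right: along %.1f lat %.1f | left: along %.1f lat %.1f"%(w@u,w@v,w2@u,w2@v))
```

```text
[351 243  57  24 834]
243 356 360 right: along -73.8 lat 27.8 | left: along -84.3 lat 29.7
245 355 378 right: along -35.6 lat 28.1 | left: along -85.7 lat 37.4
247 356 403 right: along 17.1 lat 25.7 | left: along -82.9 lat 44.1
249 352 407 right: along 25.5 lat 31.2 | left: along -90.5 lat 52.6
251 352 407 right: along 25.6 lat 38.4 | left: along -89.8 lat 59.6
253 352 407 right: along 25.7 lat 45.4 | left: along -89.1 lat 66.5
255 352 407 right: along 25.7 lat 52.4 | left: along -88.3 lat 73.3
257 352 407 right: along 25.8 lat 59.2 | left: along -87.7 lat 80.0
259 354 407 right: along 26.0 lat 66.1 | left: along -83.0 lat 85.9
261 355 407 right: along 26.0 lat 72.7 | left: along -80.4 lat 92.1
263 375 407 right: along 26.1 lat 79.5 | left: along -39.9 lat 91.5
265 392 407 right: along 26.2 lat 86.0 | left: along -5.7 lat 91.8
```

Run:
```python
from h import *
E0=np.array([551.65,155.15]);u=np.array([.1275,.9918]);v=np.array([.9918,-.1275])
for n in("scene0","raw_scene"):
  im=cv2.imread(f"pics/{n}.png").astype(float);g=im[...,1]-.5*im[...,2]
  for r in range(218,262,6):
    d=np.diff(cv2.GaussianBlur(g,(3,3),0)[r,388:406]);k=388+d.argmin()+.5+.0
    w=at("scene",(k,r),60)[:2]-E0;print(n,r,k,round(d.min()),"along %.1f lat %.1f"%(w@u,w@v))
```

```text
scene0 218 397.5 -18 along 1.6 lat -95.0
scene0 224 397.5 -17 along 2.4 lat -69.7
scene0 230 396.5 -14 along 0.8 lat -44.8
scene0 236 396.5 -19 along 1.6 lat -21.2
scene0 242 396.5 -19 along 2.3 lat 1.6
scene0 248 395.5 -19 along 0.8 lat 24.0
scene0 254 395.5 -21 along 1.5 lat 45.3
scene0 260 395.5 -16 along 2.2 lat 65.9
raw_scene 218 397.5 -5 along 1.6 lat -95.0
raw_scene 224 388.5 -2 along -17.9 lat -65.9
raw_scene 230 388.5 -3 along -16.9 lat -41.5
raw_scene 236 388.5 -2 along -15.9 lat -18.0
raw_scene 242 396.5 -9 along 2.3 lat 1.6
raw_scene 248 396.5 -1 along 2.9 lat 23.6
raw_scene 254 391.5 -4 along -6.7 lat 46.8
raw_scene 260 398.5 -2 along 8.3 lat 64.8
```

Both geometric checks agree: overhang is about 24.5 mm by scene edges and about 25 mm by TCP. The network marks say about 30–32 mm, but I trust the edges. I'll push 10 mm more, then retreat along the ledge and lift.

Request:
servo_tool(
  commands=[
    [[0.3,0.0005,0.004,0,0,0,0],[0.3,0.0004,0.0035,0,0,0,0],[0.3,0.0003,0.0025,0,0,0,0],[0.3,0,0,0,0,0,0],[0.3,0,0,0,0,0,0]],
  ],
)

```text
time: 14.93
tcp_pos: [600.2, 62.6, 60.6]
tcp_rot: [-0.0, 0.751, 0.66, 0.0]
force: [-0.2, -0.2, 0.1]
width: 30.0
```

Request:
servo_tool(
  commands=[
    [[0.3,-0.0006,-0.005,0,0,0,0],[0.3,-0.001,-0.008,0,0,0,0],[0.3,-0.001,-0.008,0,0,0,0],[0.3,-0.001,-0.008,0,0,0,0],[0.3,-0.001,-0.008,0,0,0,0]],
  ],
)

```text
time: 15.35
tcp_pos: [595.4, 24.0, 60.6]
tcp_rot: [0.0, 0.751, 0.66, -0.0]
force: [0.0, -0.1, 0.3]
width: 29.6
```

Request:
servo_tool(
  commands=[
    [[0.3,0,0,0,0,0,0],[0.3,0,0,0.015,0,0,0],[0.3,0,0,0.03,0,0,0],[0.3,0,0,0.03,0,0,0],[0.3,0,0,0.03,0,0,0]],
  ],
)

```text
time: 15.77
tcp_pos: [595.2, 25.0, 166.5]
tcp_rot: [-0.0, 0.751, 0.66, -0.0]
force: [0.8, -0.0, -0.0]
width: 29.7
```

Request:
servo_tool(
  commands=[
    [[0.3,0,0,0.03,0,0,0],[0.3,-0.01,-0.03,0.02,0,0,0],[0.3,-0.01,-0.038,0,0,0,0],[0.3,-0.01,-0.038,0,0,0,0],[0.3,-0.01,-0.038,0,0,0,0]],
  ],
)

```text
time: 16.18
tcp_pos: [555.2, -120.1, 216.4]
tcp_rot: [0.001, 0.751, 0.66, 0.0]
force: [0.4, -0.2, -0.6]
width: 29.8
```

Request:
servo_tool(
  commands=[
    [[0.3,-0.01,-0.038,0,0,0,0],[0.3,-0.01,-0.038,0,0,0,0],[0.3,-0.01,-0.038,0,0,0,0],[0.3,-0.01,-0.038,0,0,0,0],[0.3,0,0,0,0,0,0]],
  ],
)

```text
time: 16.6
tcp_pos: [513.8, -276.8, 215.8]
tcp_rot: [0.001, 0.753, 0.659, -0.001]
force: [0.5, 0.3, -0.2]
width: 30.0
```

```bash
python3 meas.py
python3 - <<'E'
from h import *
E0=np.array([551.65,155.15]);u=np.array([.1275,.9918]);v=np.array([.9918,-.1275])
im=cv2.imread("pics/raw_scene.png");hsv=cv2.cvtColor(im,cv2.COLOR_BGR2HSV)
m=((hsv[...,1]<45)&(hsv[...,2]>70)).astype(np.uint8)
roi=np.zeros_like(m);roi[225:280,330:440]=1;m&=roi
n,l,s,_=cv2.connectedComponentsWithStats(m);i=1+s[1:,4].argmax();p=np.argwhere(l==i)[:,::-1];print(s[i])
for r in range(s[i,1],s[i,1]+s[i,3],3):
  c=p[p[:,1]==r][:,0]; w=at("scene",(c.max()+.5,r),66)[:2]-E0;w2=at("scene",(c.min()-.5,r),66)[:2]-E0
  print(r,"right: along %.1f lat %.1f | left: along %.1f lat %.1f"%(w@u,w@v,w2@u,w2@v))
b=cv2.imread("pics/raw_top.png")
A=cv2.resize(im[195:285,220:430],None,fx=3.4,fy=3.3,interpolation=cv2.INTER_CUBIC)
B=cv2.resize(b[180:310,200:410],(A.shape[1],300),interpolation=cv2.INTER_CUBIC)
cv2.imwrite("pics/end.png",np.vstack([A,B])[:600])
E
```

```text
scene panel_lead 0.57 [413.5 258.9] along 38.6 lat 59.5
scene panel 0.76 [382.7 257.5] along -24.3 lat 62.2
scene panel 0.6 [307.2 215. ] along -206.1 lat -68.8
scene post 0.69 [358.3 237.8] along -80.7 lat 1.0
scene blank 0.7 [307.1 217.3] along -204.7 lat -59.1
scene ledge_end 0.95 [397.6 241.3] along 4.5 lat -1.4
top panel_lead 0.91 [223.7 212. ] along 38.6 lat 53.6
top panel 0.91 [248.9 213.8] along -21.4 lat 56.6
top post 0.46 [271.  238.8] along -81.6 lat 3.5
top blank 0.7 [318.1 274.4] along -203.2 lat -67.1
top blank 0.43 [270.2 238.8] along -79.7 lat 3.2
tcp -426.45096735626197 18.70707823899415 lead by tcp -305.45096735626197 [-0.58665432 -0.7594801   0.52520021] 17.2
[359 243  54  25 860]
243 right: along -65.4 lat 26.3 | left: along -73.8 lat 27.8
246 right: along -4.0 lat 25.9 | left: along -72.9 lat 38.7
249 right: along 36.0 lat 29.4 | left: along -74.0 lat 49.6
252 right: along 35.9 lat 40.0 | left: along -75.2 lat 60.4
255 right: along 36.1 lat 50.5 | left: along -74.1 lat 70.7
258 right: along 36.1 lat 60.8 | left: along -73.2 lat 80.7
261 right: along 36.1 lat 70.9 | left: along -72.3 lat 90.7
264 right: along 36.2 lat 80.9 | left: along -23.7 lat 91.8
267 right: along 34.2 lat 91.1 | left: along 28.2 lat 92.2
```

View pics/end.png

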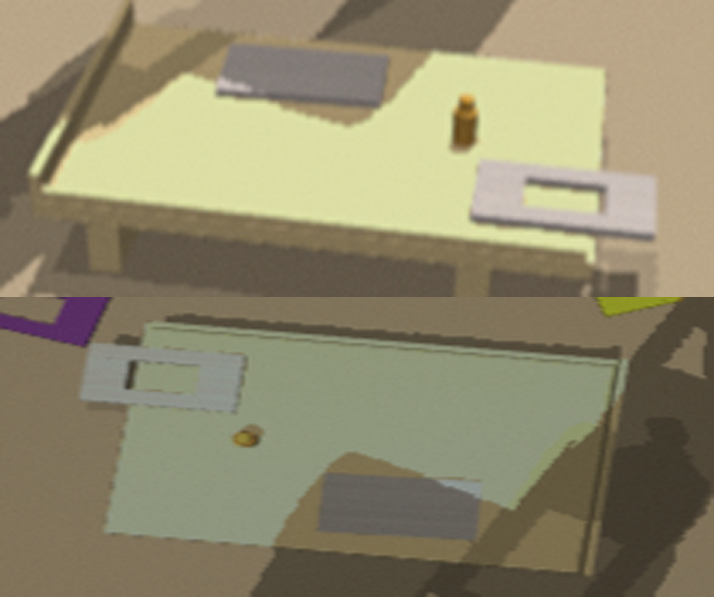

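The final view shows the windowed plate lying flat and square, overhanging the open end. The post is upright and the blank is in its lane. The lead edge is at 36 mm with the ledge end at about 0–1.6 mm, so the overhang is about 35 mm.

```bash
python3 -c "
from h import *
s=status.sense();print(s['tcp_pos'],s['force'],s['time']);print(ticket.sign_off())"
```

```text
[ 515.82844115 -270.22176709  215.61208807] [-0.58665432 -0.7594801   0.52520021] 17.2
the job is handed in; nothing more can be done
None
```

I pushed the windowed aluminium plate by its trailing end, using the two spaced fingertips, until about 35 mm of it sticks out over the open end. The job is handed in at 17.2 s with the arm clear above the ledge.

**Last checks:**
- **Overhang:** image edges put the leading edge at 36 mm and the ledge end at 0–1.6 mm, so about 35 mm. The push distance also gives about 35 mm. The network marks read a little higher, about 34–39 mm; I relied on the edges.
- **Squareness:** the leading edge is square to the ledge within about 1 mm over its width, apart from one pixel row at the far corner that reads 2 mm short. The plate lies flat.
- **Other objects:** the post is still standing and the blank is still in its lane. In the final crop I saw nothing disturbed. The bracket, tape, beam, driver and cup were not re-measured, but the arm never went low near them.
- **Force:** the wrist force readings stayed below about 6 N; the highest was 5.6 N, when the fingertips touched the ledge to find its surface.

**One disagreement:** the fingertips met the ledge with the TCP reading 59 mm high, at about fingertip level, not the 25 mm behind the tips that was stated. I therefore set the pushing height by touch.

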